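# Lay the turned candlestick in the sawbuck cradle

## Robot

A 7-joint arm with a two-finger parallel gripper is mounted at the origin on the work surface. World frame = base frame: x ahead of the robot, y to its left, z up, the work surface at z = 0. Lengths are in m, angles in degrees, forces in N, time in s.
With the tool pointing down it reaches from about 0.425 to 0.875 m from the base axis. Payload 4.7 kg.
Tool frame: the origin (TCP) lies on the centre line of the jaws, within the pads' length; the fingertips stand 19 mm ahead of it and the grasp point (between the pads) is the TCP; z points along the fingers, y is the line along which they close (so a half turn about z gives the same grasp; the last joint's range is limited). The gripper opens to 87 mm and grips with 3 to 60 N. Pads are 19 mm wide; open, the fingers measure 117 mm over their backs; the gripper's body (75 mm by 190 mm) begins 51 mm behind the grasp point.
Start: joints at [71.74, 18.392, -4.016, 83.108, 1.295, 78.541, -3.26], TCP at [0.212, -0.614, 0.242] pointing down, gripper open.
Joint ranges: [-163.93, 163.93], [-17.29, 119.83], [-79.2, 71.16], [3.27, 140.29], [-89.18, 269.18], [5.43, 117.66], [-154.24, 154.24]. Speed limits (degrees/s): [147.25, 147.25, 180, 180, 180, 180, 180].

## Interface

Orientations are given as [roll, pitch, yaw] about the fixed x, y, z axes, in that order (R = Rz(yaw) Ry(pitch) Rx(roll)).
In Python, from cell import env, imaging gives the robot as it stands.
- The arm moves only by the shell command python3 -m crank 'ROWS' [OPENING] [FORCE]. ROWS is JSON, a list of rows, each an object of numbers: "x", "y", "z": the shift along the tool's x, y, z in m; "turn": the turn about the tool's z in rad. In form: [{"x": .., "y": .., "z": .., "turn": ..}, ...]. A call has 1 to 12 rows; each row is the pose to reach, as a shift and turn from the pose commanded when the call began, along the tool's axes at that moment; what a row does not reach only later rows make up. A row lasts 1/8 s, in which the tool goes at most 62.5 mm and 10.7 degrees, less where a joint would pass 70% of its speed; a pose out of reach is approached as far as the arm can. A call with a gripper value outside its range is refused whole. OPENING is the finger opening in m, from 0 to 0.087, set as the call begins (- or left out, the last holds). The fingers move at their own pace and stop on an object; FORCE is the grip in N (left out, the last holds). Time passes only in rows, so rows that repeat a pose let the fingers close. It gives the time, the measured TCP pose, the force, the opening and the grip force at its end, in the units of the state.
- env.get_obs(): the state, without advancing time (a new reading comes with each control period).
- imaging.read_camera(name): name is "scene" or "top" or "wrist"; returns the picture (384x512x3 uint8, red, green, blue); there is no depth.
- imaging.get_calibration(name): a dict with "camera_matrix" (3x3 intrinsics, pixels), "k1" (the pictures are not rectified: a ray, as slopes to the right and down, at radius r is drawn at 1 + k1 r^2 times it, then the intrinsics apply), "position" and "attitude" of the camera in the world. Camera axes: x right, y up, looking along -z (the intrinsics and any distortion apply to the point x, -y, -z); pixel columns grow to the right and rows downward; lengths in m; the calibration is good to about 2 mm. A picture is of the moment at which its call begins: read the wrist's pose just before it. get_calibration takes no time and is no camera call; for the wrist camera it gives the pose at the moment of the call.
- env.sign_off(): hands the job in; it is judged then, once.
The state is a dict: "time_s": time; "qpos": joint angles; "joint_velocities": joint speeds; "effort": joint torques, N m; "tool_pos": TCP position; "tool_rot": TCP orientation; "force": force on the tool from outside, world axes, zero at the start; "wrist_torque": the same for the moment, N m; "grip_width": finger opening in m; "grasp_force": force on a finger pad.
Only numpy, scipy, OpenCV 4.12 (cv2) and the standard library are available. Lean on these libraries where they do the work, as an engineer would, in place of code of your own. Each camera call takes 0.05 s, during which the arm holds its last target. There are 200 camera calls.

## Task

Lay the tall wooden candlestick with the square foot across the crossed-slat cradle so that its underside can be felted: the round shaft resting in both V's, the square foot out at the open end and the candle cup towards the tall end board. The end board leaves no room to bring it in straight from standing, so first lay it down gently on its side on the bare table and let go of it, then take it again by the shaft and set it gently into the cradle. Do not let it topple or fall, and leave the other things on the table where they are.

Things in the scene. Friction and masses are not known exactly. Their poses are not given: they have to be found in the camera images.
- candlestick: Turned candlestick, plain brown wood, 170 mm tall, about 0.17 kg, upright at the start; the taller of two wooden candle holders, the only one with a square foot. Origin: centre of the foot's underside; z along its axis to the cup, x and y parallel to the foot's sides. Foot 60 x 60 mm, z 0 to 16; collar diameter 42, z 16 to 24. Centre of mass near z = 80 mm.
- candlestick_shaft (a point): Middle of the candlestick's plain round shaft, on its axis, 79 mm from the foot's underside. Shaft diameter 30 mm, from 24 to 134 mm along the axis. When it lies on the table, on one side of the foot and the cup, this point is about 28 mm above the table; the flat foot keeps it from rolling.
- candlestick_cup (a point): Centre of the candlestick's top face, 170 mm from its origin along z. The solid round candle cup has diameter 50 mm from 143 to 170 mm, and narrows as a cone to the shaft from 143 to 134 mm. Held here, the rest swings like a pendulum unless gripped firmly (50 N holds it).
- cradle: Wooden cradle fixed to the table: two X-shaped trestles of crossed slats on two base rails, a tall board across one end. Origin: on the table, midway between the trestles; x along the cradle towards the end board, z up. Trestles 12 mm thick, centred at x = -34 and +34 mm. Rails at y = +-50 mm, 22 wide, 12 high, x -56 to 122. The -x end is open.
- cradle_axis (a point): 82.5 mm above the cradle's origin: where mid-shaft belongs when the candlestick lies in the V's (it can shift 15 mm either way along the cradle before cup or collar meets a trestle). Each V is lowest at y = 0, 61 mm above the table, and rises at 45 degrees to 102 mm at y = +-41 mm.
- end_board (a point): Centre of the top edge of the cradle's end board, 150 mm above the table, at x = 122 mm of the cradle. The board is 12 mm thick and 122 mm wide.
- bare (a point): A point on the table top in the middle of its bare part, between the cradle and the standing things: nothing stands within 100 mm of it along x or 60 mm along y. Fixed equipment stands at the edges: at the left (y above 0.53) a wooden caddy 235 mm high, beyond x = 0.72 things up to 210 mm high; keep clear of them.
- holder: Bystander: short wooden candle holder with a round foot of diameter 66 mm, 95 mm tall; origin at the centre of its underside. Leave it alone.
- jar: Bystander: glass jar with a metal lid, diameter 60 mm, 85 mm tall; origin at the centre of its underside. Leave it alone.
- glue: Bystander: white glue bottle, diameter 58 mm, 135 mm tall, origin at the centre of its underside. Leave it alone.
- mug: Bystander: glass mug, diameter 72 mm without the handle, 90 mm tall, origin at the centre of its underside. Leave it alone.

How it is judged:
By the outcome, as a careful person would: the job done as asked, in the order asked, and still so for the second after the job is handed in, with the robot touching nothing.
It also fails if it takes over 67 s, if anything falls off the work surface, if the arm or the gripper's body presses on something with over 40 N, if the wrist force passes 120 N, or if a joint passes its speed limit or range.

## Working session

There is one attempt and no reset: what is moved stays moved. The work goes in short steps, Python scripts to look and compute and a shell command to move; the robot and the scene stay as the last step left them, time stands still between calls to the robot, and variables do not carry over. Pictures are saved under pics/ and viewed, at most 10 in all, crops included, and the job is handed in when it is done.

```bash
ls; mkdir -p pics; cat > h.py <<'E'
import numpy as np, cv2, json
from cell import env, imaging
from scipy.spatial.transform import Rotation as R
def rot(att):
    a=np.array(att,float)
    if a.shape==(3,3): return a
    return R.from_euler('xyz',a,degrees=True).as_matrix()
def ray(c,u,v):
    K=np.array(c["camera_matrix"]);k=c["k1"]
    d=np.array([(u-K[0,2])/K[0,0],(v-K[1,2])/K[1,1]]);s=d.copy()
    for _ in range(30): s=d/(1+k*(s@s))
    return np.array(c["position"]),rot(c["attitude"])@np.array([s[0],-s[1],-1])
def onz(c,u,v,z):
    p,d=ray(c,u,v);return p+d*(z-p[2])/d[2]
def proj(c,P):
    K=np.array(c["camera_matrix"]);q=rot(c["attitude"]).T@(np.array(P)-c["position"])
    s=np.array([q[0],-q[1]])/-q[2];s=s*(1+c["k1"]*(s@s));return K[0,0]*s[0]+K[0,2],K[1,1]*s[1]+K[1,2]
def shot(n,f):
    c=imaging.get_calibration(n);im=imaging.read_camera(n);cv2.imwrite('pics/'+f,im[:,:,::-1]);return c,im
E
python3 - <<'E'
from h import *
for n in ("scene","top"):
    c,im=shot(n,n+"0.png");print(c)
o=env.get_obs();print(o)
E
```

```text
pics
{'camera_matrix': array([[497.60118328,   0.        , 255.76144513],
       [  0.        , 497.60118328, 188.93727733],
       [  0.        ,   0.        ,   1.        ]]), 'k1': 0.0405783895369861, 'position': array([ 1.31222426, -0.66191778,  1.04980839]), 'attitude': array([48.64065783, -0.28763142, 45.96177406])}
{'camera_matrix': array([[411.29578336,   0.        , 258.38262606],
       [  0.        , 411.29578336, 197.22497408],
       [  0.        ,   0.        ,   1.        ]]), 'k1': 0.01665147562339305, 'position': array([0.50939394, 0.06973846, 1.31822627]), 'attitude': array([  4.07284404,  -1.30838103, -89.2335399 ])}
{'time_s': 0.1, 'qpos': array([71.74021506, 18.43570471, -4.01477935, 83.16739762,  1.29446554,
       78.54207898, -3.25855269]), 'joint_velocities': array([-0.03065059, -0.03115452,  0.01569884, -0.19681704, -0.03807514,
        0.11048713,  0.06277652]), 'effort': array([-1.27030384e-03, -4.92573810e+01, -4.05707778e-01, -3.13400137e+01,
       -6.39214274e-02,  3.94879316e-02,  5.62568607e-05]), 'tool_pos': array([ 0.21214243, -0.61391329,  0.24056516]), 'tool_rot': array([-1.79900019e+02,  5.20399552e-03,  1.90699996e+01]), 'force': array([ 0.76910458, -0.39958729, -0.23836884]), 'wrist_torque': array([-0.05413069,  0.03896104, -0.0012805 ]), 'grasp_force': 0.0, 'grip_width': 0.08697062409945917}
```

View pics/top0.png

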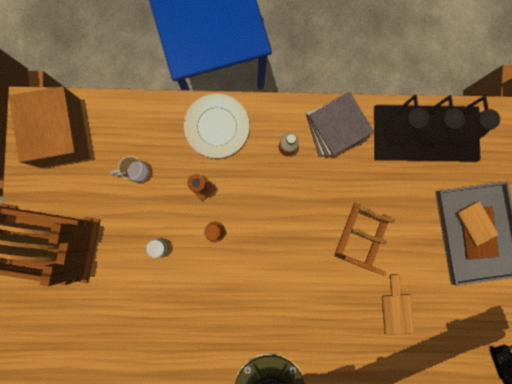

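View pics/scene0.png

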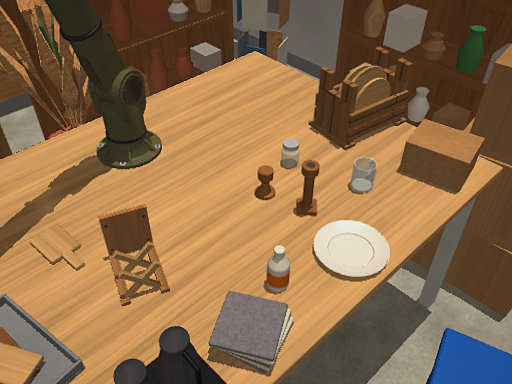

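```bash
python3 - <<'E'
import cv2,numpy as np
t=cv2.imread('pics/top0.png');s=cv2.imread('pics/scene0.png')
a=cv2.resize(t[190:290,320:410],(360,400),interpolation=cv2.INTER_CUBIC)
b=cv2.resize(t[160:260,170:260],(360,400),interpolation=cv2.INTER_CUBIC)
cv2.imwrite('pics/c1.png',np.hstack([a,b]))
a=cv2.resize(s[195:315,90:180],(360,480),interpolation=cv2.INTER_CUBIC)
b=cv2.resize(s[140:260,240:340],(400,480),interpolation=cv2.INTER_CUBIC)
cv2.imwrite('pics/c2.png',np.hstack([a,b]))
E
```

```text
(no output)
```

View pics/c1.png

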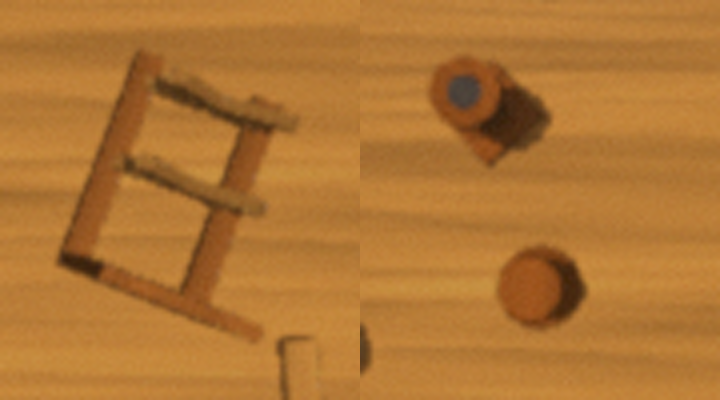

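View pics/c2.png

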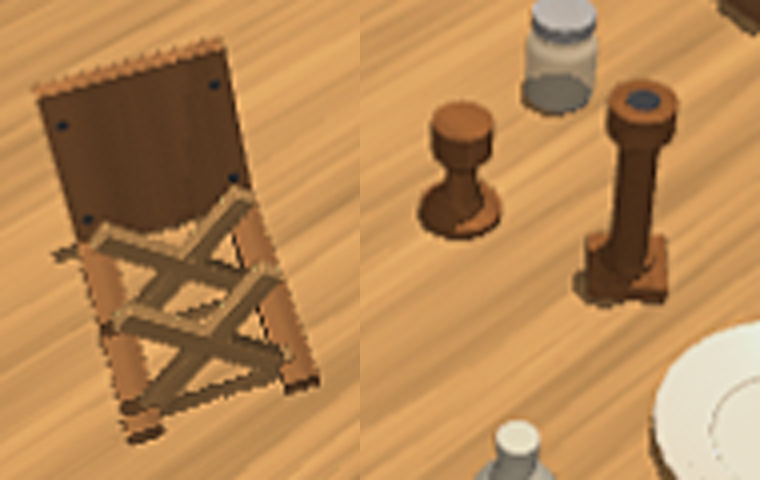

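```bash
cat >> h.py <<'E'
def shift(P,yaw=None):
    o=env.get_obs();r=rot(o['tool_rot']);d=r.T@(np.array(P)-o['tool_pos']);x=r[:,0]
    t=None
    if yaw is not None:
        t=-(np.radians(yaw)-np.arctan2(x[1],x[0]));t=(t+np.pi/2)%np.pi-np.pi/2
    print('t',round(o['time_s'],2),'tcp',o['tool_pos'].round(4),'rot',o['tool_rot'].round(2),'shift',d.round(4),'turn(half-turn mod)',t,'F',o['force'].round(1),'w',round(o['grip_width'],4))
E
python3 - <<'E'
from h import *
T=imaging.get_calibration("top");S=imaging.get_calibration("scene")
f=lambda n,c,u,v,z:print(n,onz(c,u,v,z)[:2].round(4))
tc=lambda x,y:(320+x/4,190+y/4)
tb=lambda x,y:(170+(x-360)/4,160+y/4)
sa=lambda x,y:(90+x/4,195+y/4)
sb=lambda x,y:(240+(x-360)/4,140+y/4)
print('board T');f('L',T,*tc(62,258),.15);f('R',T,*tc(262,335),.15)
print('board S');f('L',S,*sa(38,90),.15);f('R',S,*sa(222,42),.15)
print('rails T open ends (z12)');f('a',T,*tc(147,52),.012);f('b',T,*tc(262,100),.012)
print('rails S open ends');f('a',S,*sa(146,428),.006);f('b',S,*sa(302,380),.006)
print('cup');f('T',T,*tb(464,92),.17);f('S',S,*sb(642,100),.17)
print('foot corners S')
for n,p,z in(('br',(665,300),0),('bl',(588,297),0),('tr',(667,240),.016),('tl',(592,235),.016)):f(n,S,*sb(*p),z)
f('T corner',T,*tb(490,165),.016)
f('holder T',T,*tb(530,286),.095)
f('glue T',T,289,141,.12);f('mug',T,138,171,.08);f('jar',T,157,248,.085)
for p in((.212,-.614),):pass
E
```

```text
board T
L [ 0.4337 -0.1763]
R [ 0.3816 -0.3179]
board S
L [ 0.3842 -0.3133]
R [ 0.4277 -0.2034]
rails T open ends (z12)
a [ 0.589  -0.2735]
b [ 0.552  -0.3655]
rails S open ends
a [ 0.548 -0.367]
b [ 0.5858 -0.2749]
cup
T [0.6288 0.2196]
S [0.6302 0.2193]
foot corners S
br [0.6701 0.22  ]
bl [0.6278 0.1804]
tr [0.6379 0.2577]
tl [0.5943 0.2203]
T corner [0.5871 0.2178]
holder T [0.4933 0.1773]
glue T [ 0.7629 -0.0447]
mug [0.6716 0.4059]
jar [0.4424 0.3409]
```

```bash
python3 -c "
from h import *
shift((.55,.06,.25),42);shift((.63,.2195,.25),42)"; python3 -m crank --help | head -20
```

```text
t 0.1 tcp [ 0.2121 -0.6139  0.2406] rot [-1.799e+02  1.000e-02  1.907e+01] shift [ 0.5395 -0.5266 -0.0086] turn(half-turn mod) -0.40020400371540865 F [ 0.8 -0.4 -0.2] w 0.087
t 0.1 tcp [ 0.2121 -0.6139  0.2406] rot [-1.799e+02  1.000e-02  1.907e+01] shift [ 0.6672 -0.6512 -0.0084] turn(half-turn mod) -0.40020400371540865 F [ 0.8 -0.4 -0.2] w 0.087invalid input: not JSON, or not a number
```

```bash
python3 -m crank '[{"x":0.03,"y":-0.03,"z":-0.01,"turn":-0.04},{"x":0.07,"y":-0.068,"z":-0.01,"turn":-0.08},{"x":0.112,"y":-0.11,"z":-0.01,"turn":-0.12},{"x":0.155,"y":-0.152,"z":-0.01,"turn":-0.16},{"x":0.198,"y":-0.194,"z":-0.01,"turn":-0.2},{"x":0.241,"y":-0.236,"z":-0.01,"turn":-0.24},{"x":0.284,"y":-0.278,"z":-0.01,"turn":-0.28},{"x":0.327,"y":-0.32,"z":-0.01,"turn":-0.32},{"x":0.37,"y":-0.362,"z":-0.01,"turn":-0.36},{"x":0.413,"y":-0.404,"z":-0.01,"turn":-0.4},{"x":0.456,"y":-0.446,"z":-0.01,"turn":-0.4},{"x":0.499,"y":-0.488,"z":-0.01,"turn":-0.4}]' 0.087; python3 -c "
from h import *
shift((.63,.2195,.25),42)
c,im=shot('wrist','w1.png');print(c['position'],c['attitude'])"
```

```text
time_s: 1.6
tool_pos: [0.5249, 0.0114, 0.2514]
tool_rot: [180.0, 0.0, 42.0]
force: [0.4, -1.5, -0.0]
grip_width: 0.0871
grasp_force: 0.0
t 1.6 tcp [0.5249 0.0114 0.2514] rot [1.7996e+02 2.0000e-02 4.1960e+01] shift [ 0.2172 -0.0845  0.0013] turn(half-turn mod) -0.0007799495752931485 F [ 0.4 -1.5 -0. ] w 0.0871
[0.58217993 0.06366783 0.39450446] [-16.12378719  -0.07032486 -48.00654325]
```

View pics/w1.png

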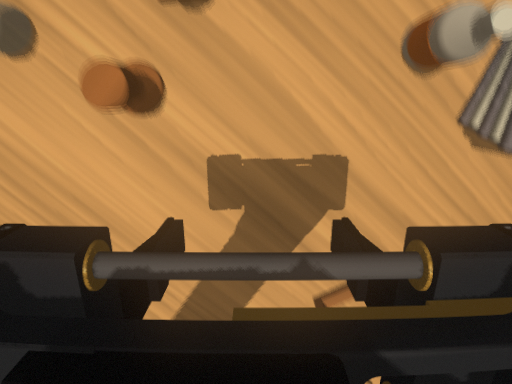

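```bash
python3 -m crank '[{"x":0.03,"y":-0.02},{"x":0.06,"y":-0.045},{"x":0.09,"y":-0.07},{"x":0.1,"y":-0.0845},{"x":0.1,"y":-0.0845},{"x":0.1,"y":-0.0845}]'; python3 -c "
from h import *
shift((.63,.2195,.25),42)
c,im=shot('wrist','w2.png');print(proj(c,(.63,.22,.17)))"
```

```text
t 1.65 tcp [0.5271 0.0214 0.2518] rot [-179.84   -0.41   42.55] shift [ 0.2098 -0.0764  0.0035] turn(half-turn mod) 0.009593604157258628 F [2.7 7.3 1.9] w 0.087
(np.float64(140.534237974002), np.float64(-104.22753004429015))invalid input
```

View pics/w2.png

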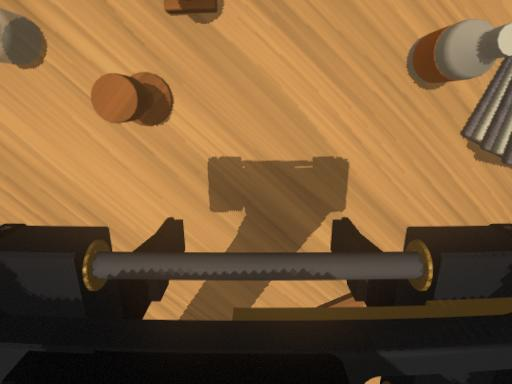

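```bash
python3 -m crank '[{"x":0.03,"y":-0.02,"z":0,"turn":0},{"x":0.06,"y":-0.045,"z":0,"turn":0},{"x":0.09,"y":-0.07,"z":0,"turn":0},{"x":0.1,"y":-0.085,"z":0,"turn":0},{"x":0.1,"y":-0.085,"z":0,"turn":0},{"x":0.1,"y":-0.085,"z":0,"turn":0}]'; python3 -c "
from h import *
shift((.63,.2195,.25),42)
c,im=shot('wrist','w2.png');print(proj(c,(.63,.22,.17)))"
```

```text
time_s: 2.45
tool_pos: [0.5421, 0.1377, 0.2513]
tool_rot: [179.9, 0.1, 41.9]
force: [-1.7, -1.1, -0.6]
grip_width: 0.0873
grasp_force: 0.0
t 2.45 tcp [0.5421 0.1377 0.2513] rot [1.7994e+02 8.0000e-02 4.1850e+01] shift [ 0.12   -0.0023  0.0011] turn(half-turn mod) -0.0026138014373660035 F [-1.7 -1.1 -0.6] w 0.0873
(np.float64(253.853354805297), np.float64(36.40177856803115))
```

View pics/w2.png

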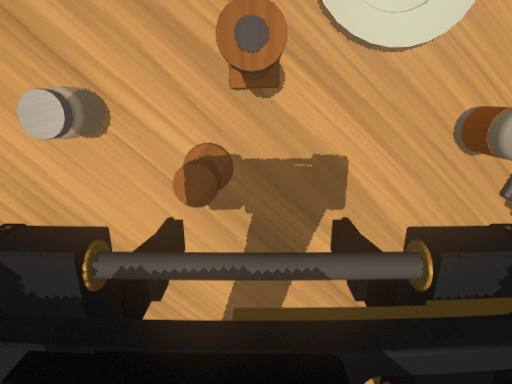

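```bash
python3 -c "
from h import *
c=imaging.get_calibration('wrist')
p=onz(c,251.5,34,.17);print(p)
a=onz(c,230,88.5,.0);b=onz(c,279.5,87,.0);print(a,b,np.linalg.norm(a-b),np.degrees(np.arctan2(*(b-a)[1::-1])))
shift((p[0],p[1],.25),42)"
```

```text
[0.63025052 0.22209465 0.17      ]
[0.58790848 0.22444904 0.        ] [0.63066172 0.17941579 0.        ] 0.06209535474212075 -46.487766157416154
t 2.5 tcp [0.5422 0.1376 0.2513] rot [1.7994e+02 6.0000e-02 4.1820e+01] shift [ 0.1219 -0.0043  0.0012] turn(half-turn mod) -0.0032187289702139132 F [-0.2  0.1 -0.4] w 0.087
```

```bash
python3 -m crank '[{"x":0.04,"y":-0.001,"z":0,"turn":-0.025},{"x":0.08,"y":-0.003,"z":0,"turn":-0.025},{"x":0.115,"y":-0.004,"z":0,"turn":-0.025},{"x":0.121,"y":-0.004,"z":0,"turn":-0.025},{"x":0.121,"y":-0.004,"z":0.02,"turn":-0.025},{"x":0.121,"y":-0.004,"z":0.05,"turn":-0.025},{"x":0.121,"y":-0.004,"z":0.08,"turn":-0.025},{"x":0.121,"y":-0.004,"z":0.095,"turn":-0.025},{"x":0.121,"y":-0.004,"z":0.095,"turn":-0.025},{"x":0.121,"y":-0.004,"z":0.095,"turn":-0.025}]';python3 -m crank '[{"x":0,"y":0,"z":0,"turn":0},{"x":0,"y":0,"z":0,"turn":0},{"x":0,"y":0,"z":0,"turn":0},{"x":0,"y":0,"z":0,"turn":0},{"x":0,"y":0,"z":0,"turn":0},{"x":0,"y":0,"z":0,"turn":0}]' 0.045 10
```

```text
time_s: 3.75
tool_pos: [0.6298, 0.2238, 0.1578]
tool_rot: [179.9, -0.1, 43.4]
force: [-0.6, 0.5, -0.3]
grip_width: 0.087
grasp_force: 0.0
time_s: 4.5
tool_pos: [0.6294, 0.2238, 0.1566]
tool_rot: [180.0, -0.0, 43.4]
force: [0.7, -0.2, 1.4]
grip_width: 0.0497
grasp_force: 10.0
```

```bash
python3 -m crank '[{"x":0,"y":0,"z":0,"turn":0},{"x":0,"y":0,"z":0,"turn":0},{"x":0,"y":0,"z":-0.01,"turn":0},{"x":0,"y":0,"z":-0.025,"turn":0},{"x":0,"y":0,"z":-0.04,"turn":0},{"x":-0.008,"y":0.009,"z":-0.04,"turn":0.03},{"x":-0.022,"y":0.025,"z":-0.04,"turn":0.1},{"x":-0.039,"y":0.045,"z":-0.04,"turn":0.21},{"x":-0.058,"y":0.067,"z":-0.04,"turn":0.34},{"x":-0.077,"y":0.088,"z":-0.04,"turn":0.47},{"x":-0.096,"y":0.109,"z":-0.04,"turn":0.6},{"x":-0.115,"y":0.131,"z":-0.04,"turn":0.73}]' 0.045 50;python3 -c "
from h import *
shift((.64,-.065,.197),-21)"
```

```text
time_s: 6.0
tool_pos: [0.6351, 0.0461, 0.1958]
tool_rot: [179.9, 0.1, 1.1]
force: [1.2, 0.6, -0.7]
grip_width: 0.0482
grasp_force: 50.0
t 6.0 tcp [0.6351 0.0461 0.1958] rot [1.7993e+02 8.0000e-02 1.0700e+00] shift [ 0.0028  0.1112 -0.0011] turn(half-turn mod) 0.385170243731519 F [ 1.2  0.6 -0.7] w 0.0482
```

```bash
python3 -m crank '[{"x":0,"y":0.026,"z":0,"turn":0.1},{"x":0.001,"y":0.05,"z":0,"turn":0.2},{"x":0.002,"y":0.072,"z":0,"turn":0.29},{"x":0.003,"y":0.09,"z":0,"turn":0.35},{"x":0.003,"y":0.103,"z":0,"turn":0.38},{"x":0.003,"y":0.11,"z":0,"turn":0.385},{"x":0.003,"y":0.111,"z":0,"turn":0.385},{"x":0.003,"y":0.111,"z":0,"turn":0.385},{"x":0.003,"y":0.111,"z":0,"turn":0.385},{"x":0.003,"y":0.111,"z":0,"turn":0.385}]';python3 - <<'E'
from h import *
shift((.64,-.065,.157),-21)
c,im=shot('scene','s1.png')
cv2.imwrite('pics/s1c.png',cv2.resize(im[100:320,90:370,::-1],(700,550),interpolation=cv2.INTER_CUBIC))
E
```

```text
time_s: 7.25
tool_pos: [0.6419, -0.0606, 0.1966]
tool_rot: [-180.0, -0.0, -20.4]
force: [-0.1, 0.4, -1.1]
grip_width: 0.0484
grasp_force: 50.0
t 7.25 tcp [ 0.6419 -0.0606  0.1966] rot [-180.     -0.    -20.41] shift [-0.0002  0.0048  0.0396] turn(half-turn mod) 0.010236002481585516 F [-0.1  0.4 -1.1] w 0.0484
```

View pics/s1c.png

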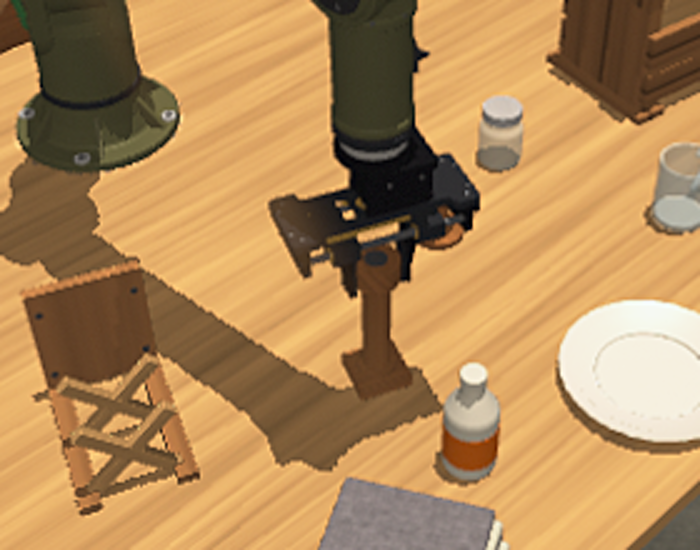

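```bash
python3 -m crank '[{"x":0,"y":0,"z":0.008,"turn":0},{"x":0,"y":0,"z":0.018,"turn":0},{"x":0,"y":0,"z":0.028,"turn":0},{"x":0,"y":0,"z":0.035,"turn":0},{"x":0,"y":0,"z":0.038,"turn":0},{"x":0,"y":0,"z":0.039,"turn":0},{"x":0,"y":0,"z":0.04,"turn":0},{"x":0,"y":0,"z":0.04,"turn":0},{"x":0,"y":0,"z":0.04,"turn":0}]';python3 -c "
from h import *
shift((.64,-.065,.157),-21)"
```

```text
time_s: 8.43
tool_pos: [0.642, -0.0612, 0.1568]
tool_rot: [180.0, -0.0, -20.5]
force: [0.7, -0.3, -1.5]
grip_width: 0.0485
grasp_force: 50.0
t 8.43 tcp [ 0.642  -0.0612  0.1568] rot [ 1.800e+02 -2.000e-02 -2.047e+01] shift [-0.0005  0.0043 -0.0002] turn(half-turn mod) 0.009328604254306594 F [ 0.7 -0.3 -1.5] w 0.0485
```

```bash
python3 -m crank '[{"x":0,"y":0,"z":0,"turn":0},{"x":0,"y":0,"z":0,"turn":0},{"x":0,"y":0,"z":0,"turn":0},{"x":-0.0055,"y":0,"z":-0.001,"turn":0},{"x":-0.0138,"y":0,"z":-0.002,"turn":0},{"x":-0.0249,"y":0,"z":-0.0027,"turn":0},{"x":-0.036,"y":0,"z":-0.0027,"turn":0},{"x":-0.0472,"y":0,"z":-0.0019,"turn":0},{"x":-0.0582,"y":0,"z":-0.0003,"turn":0},{"x":-0.0691,"y":0,"z":0.002,"turn":0},{"x":-0.0798,"y":0,"z":0.0051,"turn":0},{"x":-0.0798,"y":0,"z":0.0051,"turn":0}]' 0.04 12;python3 - <<'E'
from h import *
shift((.64,-.065,.157),-21)
c,im=shot('scene','s2.png')
cv2.imwrite('pics/s2c.png',cv2.resize(im[120:280,160:340,::-1],(540,480),interpolation=cv2.INTER_CUBIC))
E
```

```text
time_s: 9.93
tool_pos: [0.5701, -0.0345, 0.1561]
tool_rot: [180.0, -0.6, -20.5]
force: [0.5, -2.4, 14.0]
grip_width: 0.0491
grasp_force: 12.0
t 9.93 tcp [ 0.5701 -0.0345  0.1561] rot [180.    -0.59 -20.49] shift [ 0.0762  0.0041 -0.0001] turn(half-turn mod) 0.008821286279357965 F [ 0.5 -2.4 14. ] w 0.0491
```

View pics/s2c.png

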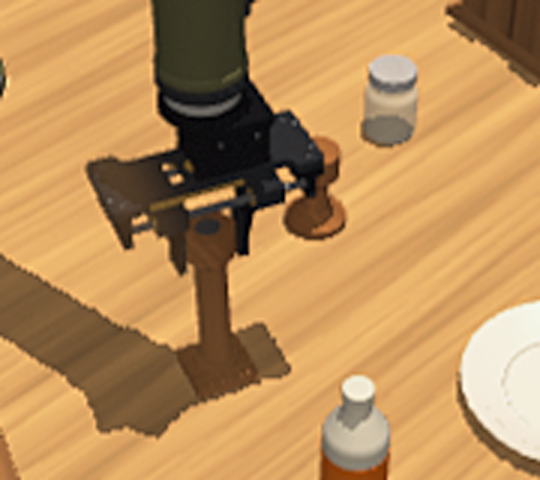

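```bash
python3 -m crank '[{"x":0,"y":0,"z":-0.004,"turn":0},{"x":0,"y":0,"z":-0.006,"turn":0},{"x":0,"y":0,"z":-0.014,"turn":0},{"x":0.01,"y":0,"z":-0.02,"turn":0},{"x":0.03,"y":0,"z":-0.02,"turn":0},{"x":0.055,"y":0,"z":-0.02,"turn":0},{"x":0.075,"y":0,"z":-0.02,"turn":0},{"x":0.08,"y":0,"z":-0.02,"turn":0},{"x":0.08,"y":0,"z":-0.015,"turn":0},{"x":0.08,"y":0,"z":-0.009,"turn":0},{"x":0.08,"y":0,"z":-0.006,"turn":0},{"x":0.08,"y":0,"z":-0.005,"turn":0}]' 0.04 40;python3 -m crank '[{"x":0,"y":0,"z":0,"turn":0},{"x":0,"y":0,"z":0,"turn":0},{"x":0,"y":0,"z":0,"turn":0},{"x":0,"y":0,"z":0,"turn":0}]' 0.04 4; python3 - <<'E'
from h import *
shift((.64,-.065,.157),-21)
c,im=shot('scene','s3.png')
cv2.imwrite('pics/s3c.png',cv2.resize(im[120:280,160:340,::-1],(540,480),interpolation=cv2.INTER_CUBIC))
E
```

```text
time_s: 11.48
tool_pos: [0.6417, -0.0612, 0.1563]
tool_rot: [180.0, 0.0, -20.5]
force: [0.3, -0.5, -0.8]
grip_width: 0.0488
grasp_force: 40.0
time_s: 11.98
tool_pos: [0.6421, -0.0613, 0.1565]
tool_rot: [180.0, -0.0, -20.5]
force: [-0.3, 0.4, -1.3]
grip_width: 0.0501
grasp_force: 4.0
t 11.97 tcp [ 0.6421 -0.0613  0.1565] rot [ 1.800e+02 -1.000e-02 -2.046e+01] shift [-0.0006  0.0042 -0.0005] turn(half-turn mod) 0.009354943683534955 F [-0.3  0.4 -1.3] w 0.0501
```

```bash
python3 -m crank '[{"x":0,"y":0,"z":0.001,"turn":0},{"x":0,"y":0,"z":0.002,"turn":0},{"x":-0.0055,"y":0,"z":0.001,"turn":0},{"x":-0.0138,"y":0,"z":0,"turn":0},{"x":-0.0249,"y":0,"z":-0.001,"turn":0},{"x":-0.036,"y":0,"z":-0.001,"turn":0},{"x":-0.0472,"y":0,"z":0,"turn":0},{"x":-0.0472,"y":0,"z":0,"turn":0}]' 0.04 3; python3 - <<'E'
from h import *
shift((.64,-.065,.157),-21)
c,im=shot('scene','s4.png')
a=cv2.imread('pics/s3.png').astype(int);b=cv2.imread('pics/s4.png').astype(int)
def m(g):return (((g[...,2]<140)&(g[...,2]-g[...,0]>25))*255).astype(np.uint8)
# foot corner points: predicted pixels standing at (.642,-.0613)
s=np.array([-.937,.350]);n=np.array([-s[1],s[0]])
for nm,ctr,h in(('stand',(.642,-.0613),0),):
  for i in(-.03,.03):
    for j in(-.03,.03):
      P=np.array(ctr)+i*s+j*n; print(i,j,np.round(proj(c,(*P,0)),1))
e=np.array((.642,-.0613))+.03*s
for th in (0,17):
  t=np.radians(th);q=lambda r,h: np.r_[e+s*(-.03*np.cos(t)+h*np.sin(t)+r*np.cos(t)),.03*np.sin(t)+h*np.cos(t)-r*np.sin(t)]
  print(th,'cup',np.round(proj(c,q(0,.17)),1),'shaft',np.round(proj(c,q(0,.079)),1),'foot ctr',np.round(proj(c,q(0,.0)),1),'back bottom',np.round(proj(c,q(-.03,.0)),1))
x0=imaging.get_calibration('scene')
cv2.imwrite('pics/s34.png',np.hstack([cv2.resize(g[130:270,190:320].astype(np.uint8),(390,420),interpolation=cv2.INTER_CUBIC) for g in(a,b)]))
E
```

```text
time_s: 13.02
tool_pos: [0.5967, -0.0442, 0.1561]
tool_rot: [180.0, 0.1, -20.4]
force: [-0.6, -1.2, -1.4]
grip_width: 0.0495
grasp_force: 3.0
t 13.03 tcp [ 0.5967 -0.0442  0.1561] rot [ 1.7997e+02  5.0000e-02 -2.0420e+01] shift [ 0.0479  0.0044 -0.0009] turn(half-turn mod) 0.010127129829033077 F [-0.6 -1.2 -1.4] w 0.0495
-0.03 -0.03 [255.8 263.8]
-0.03 0.03 [235.3 270.7]
0.03 -0.03 [247.3 248.6]
0.03 0.03 [227.3 255. ]
0 cup [240.5 215.1] shaft [241.  239.7] foot ctr [241.4 259.4] back bottom [245.6 267.2]
17 cup [233. 202.] shaft [237.5 232.2] foot ctr [241.2 256.9] back bottom [245.2 262.3]
```

View pics/s34.png

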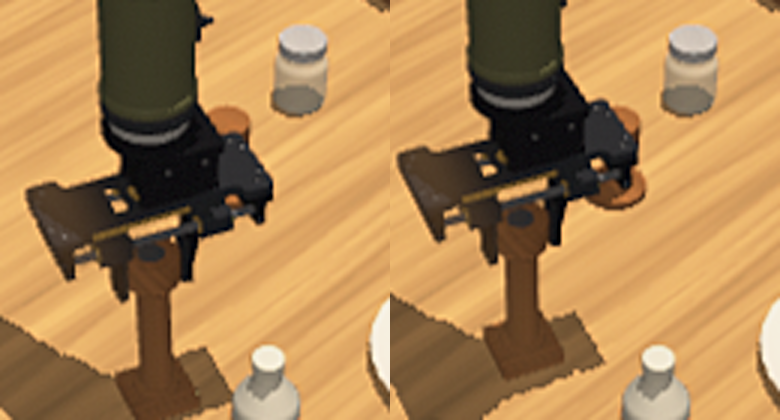

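```bash
python3 -m crank '[{"x":0,"y":0,"z":0,"turn":0},{"x":0,"y":0,"z":0,"turn":0},{"x":0,"y":0,"z":-0.006,"turn":0},{"x":0.01,"y":0,"z":-0.01,"turn":0},{"x":0.03,"y":0,"z":-0.01,"turn":0},{"x":0.045,"y":0,"z":-0.01,"turn":0},{"x":0.047,"y":0,"z":-0.007,"turn":0},{"x":0.047,"y":0,"z":-0.003,"turn":0},{"x":0.047,"y":0,"z":0,"turn":0},{"x":0.047,"y":0,"z":0.002,"turn":0},{"x":0.047,"y":0,"z":0.004,"turn":0},{"x":0.047,"y":0,"z":0.004,"turn":0}]' 0.04 40;python3 -m crank '[{"x":0,"y":0,"z":0,"turn":0},{"x":0,"y":0,"z":0,"turn":0}]' 0.04 12
```

```text
time_s: 14.58
tool_pos: [0.6426, -0.0615, 0.1541]
tool_rot: [180.0, -0.1, -20.5]
force: [-0.6, -0.3, 4.8]
grip_width: 0.0489
grasp_force: 40.0
time_s: 14.82
tool_pos: [0.6426, -0.0616, 0.1541]
tool_rot: [180.0, -0.2, -20.5]
force: [-0.6, -0.6, 6.8]
grip_width: 0.0494
grasp_force: 12.0
```

```bash
python3 -m crank '[{"x":-0.003,"y":0,"z":0,"turn":0},{"x":-0.008,"y":0,"z":-0.0005,"turn":0},{"x":-0.014,"y":0,"z":-0.001,"turn":0},{"x":-0.02,"y":0,"z":-0.001,"turn":0},{"x":-0.02,"y":0,"z":-0.001,"turn":0}]' ; python3 - <<'E'
from h import *
shift((.642,-.0615,.154),-21)
c,im=shot('scene','s5.png')
a=cv2.imread('pics/s3.png').astype(int);b=im[:,:,::-1].astype(int)
# per-row dark-brown extents near the foot
for nm,g in(('s3',a),('s5',b)):
  print(nm,[(y,*(lambda q:(q.min(),q.max()) if len(q) else ())(np.where((g[y,215:275,2]<125))[0]+215)) for y in range(236,276,4)])
d=np.abs(a-b).sum(2)>60;print(d[245:275,225:262].mean())
t=cv2.phaseCorrelate
# template track the bottom foot patch
p=a[244:274,222:264].astype(np.uint8);r=cv2.matchTemplate(b[220:290,190:290].astype(np.uint8),p,cv2.TM_CCOEFF_NORMED);_,mx,_,l=cv2.minMaxLoc(r);print('foot shift px',l[0]+190-222,l[1]+220-244,mx)
E
```

```text
time_s: 15.45
tool_pos: [0.6248, -0.0547, 0.1562]
tool_rot: [-180.0, -0.3, -20.5]
force: [1.9, -1.6, 8.5]
grip_width: 0.0492
grasp_force: 12.0
t 15.45 tcp [ 0.6248 -0.0547  0.1562] rot [-179.99   -0.33  -20.47] shift [0.0184 0.0003 0.0023] turn(half-turn mod) 0.009204575764668821 F [ 1.9 -1.6  8.5] w 0.0492
s3 [(236, np.int64(236), np.int64(246)), (240, np.int64(236), np.int64(246)), (244, np.int64(236), np.int64(246)), (248, np.int64(237), np.int64(259)), (252, np.int64(215), np.int64(261)), (256, np.int64(215), np.int64(274)), (260, np.int64(215), np.int64(266)), (264, np.int64(227), np.int64(264)), (268, np.int64(218), np.int64(268)), (272, np.int64(215), np.int64(268))]
s5 [(236, np.int64(234), np.int64(244)), (240, np.int64(235), np.int64(244)), (244, np.int64(235), np.int64(257)), (248, np.int64(217), np.int64(259)), (252, np.int64(215), np.int64(274)), (256, np.int64(215), np.int64(274)), (260, np.int64(215), np.int64(259)), (264, np.int64(227), np.int64(251)), (268, np.int64(219), np.int64(268)), (272, np.int64(215), np.int64(270))]
0.3045045045045045
foot shift px -2 -4 0.9467732310295105
```

```bash
python3 -m crank '[{"x":-0.008,"y":0,"z":-0.001,"turn":0},{"x":-0.016,"y":0,"z":-0.001,"turn":0},{"x":-0.027,"y":0,"z":0,"turn":0},{"x":-0.038,"y":0,"z":0.001,"turn":0},{"x":-0.038,"y":0,"z":0.001,"turn":0}]' ; python3 - <<'E'
from h import *
shift((.642,-.0615,.154),-21)
c,im=shot('scene','s6.png')
b=im[:,:,::-1].astype(int);a=cv2.imread('pics/s3.png').astype(int)
def ctr(g,y):
  r=g[y,215:260,2];q=np.where(r<125)[0]+215;return q.min(),q.max()
print([(y,*ctr(b,y)) for y in range(216,250,4)])
p=a[244:274,222:264].astype(np.uint8);r=cv2.matchTemplate(b[200:290,180:290].astype(np.uint8),p,cv2.TM_CCOEFF_NORMED);_,mx,_,l=cv2.minMaxLoc(r);print('foot shift px',l[0]+180-222,l[1]+200-244,mx)
E
```

```text
time_s: 16.12
tool_pos: [0.5873, -0.0405, 0.1533]
tool_rot: [180.0, -0.1, -20.4]
force: [-0.0, 0.9, 6.3]
grip_width: 0.0494
grasp_force: 12.0
t 16.12 tcp [ 0.5873 -0.0405  0.1533] rot [ 1.7998e+02 -6.0000e-02 -2.0430e+01] shift [ 0.0586  0.0006 -0.0007] turn(half-turn mod) 0.009929370407993465 F [-0.   0.9  6.3] w 0.0494
[(216, np.int64(222), np.int64(238)), (220, np.int64(229), np.int64(239)), (224, np.int64(230), np.int64(240)), (228, np.int64(231), np.int64(240)), (232, np.int64(232), np.int64(249)), (236, np.int64(232), np.int64(252)), (240, np.int64(215), np.int64(254)), (244, np.int64(224), np.int64(257)), (248, np.int64(217), np.int64(259))]
foot shift px -5 -15 0.731539785861969
```

```bash
cat >> h.py <<'E'
def tilt(fn,rows,c0,c1,th=125):
    g=cv2.imread('pics/'+fn).astype(int);c=imaging.get_calibration('scene');o=env.get_obs();r=rot(o['tool_rot'])
    s=-r[:,0];n=r[:,1];P=[]
    for y in rows:
        q=np.where(g[y,c0:c1,2]<th)[0]+c0
        if len(q)==0 or q.max()-q.min()>16: continue
        p,d=ray(c,(q.min()+q.max())/2,y);k=((o['tool_pos']-p)@n)/(d@n);X=p+k*d;P.append(((X-o['tool_pos'])@s,X[2]))
    P=np.array(P);k=np.polyfit(P[:,1],P[:,0],1);print('tilt',np.degrees(np.arctan(k[0])).round(1),'s of axis at tcp z',np.polyval(k,o['tool_pos'][2]).round(4),len(P))
    return P
E
python3 -c "
from h import *
print(tilt('s6.png',range(219,231),222,245).round(4)[::4])"
```

```text
tilt 22.9 s of axis at tcp z 0.0081 12
[[-0.0092  0.1114]
 [-0.0158  0.1024]
 [-0.0187  0.0899]]
```

```bash
python3 -m crank '[{"x":-0.0109,"y":0,"z":0.0023,"turn":0},{"x":-0.0216,"y":0,"z":0.0054,"turn":0},{"x":-0.032,"y":0,"z":0.0093,"turn":0},{"x":-0.0422,"y":0,"z":0.0138,"turn":0},{"x":-0.0544,"y":0,"z":0.0205,"turn":0},{"x":-0.066,"y":0,"z":0.0282,"turn":0},{"x":-0.0769,"y":0,"z":0.0369,"turn":0},{"x":-0.087,"y":0,"z":0.0465,"turn":0},{"x":-0.0962,"y":0,"z":0.057,"turn":0},{"x":-0.0962,"y":0,"z":0.057,"turn":0}]' ; python3 - <<'E'
from h import *
shift((.642,-.0615,.154),-21)
c,im=shot('scene','s7.png')
g=im[:,:,0].astype(int)
s=np.array([-.937,.350]);e=np.array((.642,-.0615))+.03*s
for th in(45,55,62):
  t=np.radians(th);q=lambda r,h: np.r_[e+s*(-.03*np.cos(t)+h*np.sin(t)+r*np.cos(t)),.03*np.sin(t)+h*np.cos(t)-r*np.sin(t)]
  print(th,[np.round(proj(c,q(0,h)),0) for h in(.0,.04,.08,.12,.155)])
for y in range(196,270,5):print(y,''.join('#' if v<110 else '+' if v<140 else '.' for v in g[y,190:270]))
E
```

```text
time_s: 17.42
tool_pos: [0.4958, -0.0069, 0.0943]
tool_rot: [180.0, 0.2, -20.4]
force: [-1.4, 0.0, 0.5]
grip_width: 0.0493
grasp_force: 12.0
t 17.43 tcp [ 0.4958 -0.0069  0.0943] rot [ 1.7995e+02  1.5000e-01 -2.0440e+01] shift [ 0.1559  0.0002 -0.0601] turn(half-turn mod) 0.009860464306512329 F [-1.4  0.   0.5] w 0.0493
45 [array([240., 252.]), array([236., 238.]), array([232., 224.]), array([228., 210.]), array([224., 198.])]
55 [array([239., 250.]), array([235., 236.]), array([230., 223.]), array([226., 209.]), array([222., 197.])]
62 [array([239., 249.]), array([234., 236.]), array([229., 222.]), array([224., 209.]), array([220., 198.])]
196 .######+#....#############+++##############.......................########......
201 ...+##............#########################.....................................
206 ...................####...+###########..........................................
211 +#...........................###+...........+#+++++.............................
216 +++++++++++++++..............+##++.......++++++++++++#..........................
221 ++++++++++++++++++++++++++++++++##++.......+++++++++++++#.......................
226 +++++++++++++####++++++++++++++++.+#++.......+++#.+###..........................
231 ++++######++++++++++++++++++++++++++#++.........................................
236 ##+++++++++++++++++++++++#.....#++++++#++.......................................
241 +####.+++++++++++++#.............++++++#+.......................................
246 ....................................##+......+###########.......................
251 ...................................+##########+++++++++++.......................
256 ...................................+#+++++++++++++++#...........................
261 ................................................................................
266 .............................................................................++.
```

```bash
python3 -m crank '[{"x":-0.0082,"y":0,"z":0.0112,"turn":0},{"x":-0.0155,"y":0,"z":0.0231,"turn":0},{"x":-0.0205,"y":0,"z":0.0331,"turn":0},{"x":-0.0248,"y":0,"z":0.0433,"turn":0},{"x":-0.0276,"y":0,"z":0.0512,"turn":0},{"x":-0.0295,"y":0,"z":0.057,"turn":0},{"x":-0.0308,"y":0,"z":0.061,"turn":0},{"x":-0.0315,"y":0,"z":0.064,"turn":0},{"x":-0.0315,"y":0,"z":0.066,"turn":0},{"x":-0.0315,"y":0,"z":0.067,"turn":0},{"x":-0.0315,"y":0,"z":0.067,"turn":0}]' ; python3 - <<'E'
from h import *
shift((.642,-.0615,.154),-21)
E
```

```text
time_s: 18.85
tool_pos: [0.4676, 0.0039, 0.0283]
tool_rot: [180.0, 0.0, -20.5]
force: [-0.4, 0.4, 0.7]
grip_width: 0.0494
grasp_force: 12.0
t 18.85 tcp [0.4676 0.0039 0.0283] rot [ 1.7999e+02  3.0000e-02 -2.0460e+01] shift [ 0.1862  0.0003 -0.1258] turn(half-turn mod) 0.009403245378456937 F [-0.4  0.4  0.7] w 0.0494
```

Lower the last few mm until it presses lightly.

```bash
python3 -m crank '[{"x":0,"y":0,"z":0.001,"turn":0},{"x":0,"y":0,"z":0.002,"turn":0},{"x":0,"y":0,"z":0.003,"turn":0},{"x":0,"y":0,"z":0.003,"turn":0},{"x":0,"y":0,"z":0.003,"turn":0}]' ; python3 - <<'E'
from h import *
o=env.get_obs();print(o['force'],o['tool_pos'])
c,im=shot('scene','s8.png')
g=im[:,:,0].astype(int)
s=np.array([-.937,.350]);e=np.array((.642,-.0615))+.03*s
for th in(85,91.9):
  t=np.radians(th);q=lambda r,h: np.r_[e+s*(-.03*np.cos(t)+h*np.sin(t)+r*np.cos(t)),.03*np.sin(t)+h*np.cos(t)-r*np.sin(t)]
  print(th,[np.round(proj(c,q(0,h)),0) for h in(.0,.04,.08,.12,.17)])
for y in range(196,270,4):print(y,''.join('#' if v<110 else '+' if v<140 else '-' if v<175 else '.' for v in g[y,190:270]))
E
```

```text
time_s: 19.48
tool_pos: [0.4679, 0.0038, 0.026]
tool_rot: [180.0, 0.0, -20.5]
force: [-2.7, 1.2, 7.0]
grip_width: 0.0493
grasp_force: 12.0
[-2.67220057  1.2127889   6.97124685] [0.46788775 0.00382293 0.02603233]
85 [array([237., 245.]), array([232., 235.]), array([227., 224.]), array([222., 215.]), array([216., 203.])]
91.9 [array([237., 244.]), array([232., 235.]), array([227., 226.]), array([222., 217.]), array([216., 207.])]
196 ########################+--........+##############......###......-########--....
200 ##########+++#######....-+#######.##########....................................
204 ####.....+#######################+######-.+###++##..............................
208 #######+#++###+#########++###+##########++++++++++++............................
212 +####++++++++++#########################++++++++++++++#.........................
216 +++++++++++++++++############+--..---+++++++++++++++++++#.......................
220 ++++++++++++++++++##+++++++##++--------+++++++#.................................
224 +++++++++++++++++###+++++++++##++--------............................
[... 246 characters left out ...]
....................
240 ..................................+#####################........................
244 ..................................-#####################-.......................
248 ...................................###################..........................
252 .................................+########......................................
256 ................................................................................
260 ...............................................................................-
264 .............................................................................--.
268 .............................................................................+#+
```

```bash
python3 -m crank '[{"x":0,"y":0,"z":-0.001,"turn":0},{"x":0,"y":0,"z":-0.002,"turn":0}]' 0.04 4; python3 -m crank '[{"x":0,"y":0,"z":0,"turn":0},{"x":0,"y":0,"z":0,"turn":0},{"x":0,"y":0,"z":0,"turn":0},{"x":0,"y":0,"z":-0.003,"turn":0},{"x":0,"y":0,"z":-0.015,"turn":0},{"x":0,"y":0,"z":-0.035,"turn":0},{"x":0,"y":0,"z":-0.06,"turn":0},{"x":0,"y":0,"z":-0.09,"turn":0},{"x":0,"y":0,"z":-0.12,"turn":0},{"x":0,"y":0,"z":-0.12,"turn":0},{"x":0,"y":0,"z":-0.12,"turn":0}]' 0.087; python3 - <<'E'
from h import *
c,im=shot('wrist','w3.png');o=env.get_obs();print(o['tool_pos'],o['tool_rot'])
h=cv2.cvtColor(im,cv2.COLOR_RGB2HSV)
for y in range(4,230,12):print(y,''.join('#' if v<90 else '+' if v<125 else '-' if v<155 else '.' for v in im[y,60:460:4,0]))
print(im[20,20],im[100,256],im[180,256])
P=np.array((.4679,.0038));s=np.array([-.937,.35])
for k in(.075,.138,.154):print(k,np.round(proj(c,(*(P-s*k),.028)),0))
E
```

```text
time_s: 19.77
tool_pos: [0.4681, 0.0036, 0.0274]
tool_rot: [-180.0, -0.0, -20.5]
force: [-0.0, 0.6, -0.4]
grip_width: 0.0495
grasp_force: 4.0
time_s: 21.15
tool_pos: [0.4675, 0.0037, 0.1473]
tool_rot: [180.0, 0.0, -20.5]
force: [-0.1, 0.6, -0.2]
grip_width: 0.0869
grasp_force: 0.0
[0.46713096 0.00368982 0.14673376] [ 1.79968130e+02  7.51495352e-02 -2.04656912e+01]
4 ............................................................-.......................................
16 ........................................####################........................................
28 .........................................##+----+-----++##+-........................................
40 .............................................+-....--+++-...........................................
52 .............................................+-....--++.............................................
64 .............................................+-....--++.............................................
76 .............................................+-....--+-.............................................
88 ...
[... 645 characters left out ...]
...............------------+#+++++##++++++++++++++++++++++++---...................
172 .................................------+++--####++#####+++++++++++++++++-----++--...................
184 ..................................---++++++##++#+++######+++++++++++++++++++++--....................
196 .......+---+#-....................+++++++++##+++++++++##+++--+++++++++++---------...................
208 .--+++++++++++#+..................++++++++-+#++++++++++#.+++++++------+-++---++++-..................
220 +########++++++#-..........####............................----++--++####++++++++++.................
[187 135  77] [176 107  55] [94 58 29]
0.075 [259. 102.]
0.138 [259.  21.]
0.154 [259.  -1.]
```

```bash
python3 - <<'E'
from h import *
im=cv2.imread('pics/w3.png')[:,:,::-1].astype(int);c=imaging.get_calibration('wrist')
for y in range(6,48,2):print(y,''.join('#' if v<90 else '+' if v<125 else '-' if v<155 else '.' for v in im[y,200:320:2,0]))
for y in(60,100,130):
  r=im[y,225:295,1];print(y,list(r[::3]))
E
```

```text
6 ............................................................
8 ........-.........................................-.........
10 ........-........................................--.........
12 ........-...---------------------------------------.........
14 ........++++++++++++++++++++++++++++++++++++++++++..........
16 .........########################################+..........
18 .........+#######################################+..........
20 ..........##########+++----....-----++##########++-.........
22 ..........-######++-------......-------++#######++-.........
24 ...........#####++-------.......-------+++#####+++..........
26 ...........-####++----------.---------++++#####+++..........
28 ............####++-----+--+-----------++++####++--..........
30 .............+++++++++++###########+++++++###+---...........
32 ................++####+---.....---++######+..--.............
34 ................-###+---.......-----++####-.................
36 ..................+#+---.......-----++##++..................
38 ...................++---.....+.-----+++++++.................
40 ...........
[... 606 characters left out ...]
64(159), np.int64(164), np.int64(160), np.int64(158), np.int64(157), np.int64(68), np.int64(86), np.int64(93), np.int64(98), np.int64(101), np.int64(105), np.int64(106), np.int64(98), np.int64(92), np.int64(87), np.int64(79), np.int64(67), np.int64(90), np.int64(147), np.int64(145), np.int64(143), np.int64(144), np.int64(146), np.int64(151)]
130 [np.int64(164), np.int64(163), np.int64(158), np.int64(156), np.int64(155), np.int64(101), np.int64(84), np.int64(91), np.int64(96), np.int64(100), np.int64(104), np.int64(106), np.int64(95), np.int64(89), np.int64(84), np.int64(77), np.int64(63), np.int64(140), np.int64(169), np.int64(169), np.int64(167), np.int64(164), np.int64(162), np.int64(163)]
```

```bash
python3 - <<'E'
from h import *
c=imaging.get_calibration('wrist')
a=onz(c,258,29.5,.05);b=onz(c,259,14.5,.06);
o=env.get_obs();x=rot(o['tool_rot'])[:,0]
m1=onz(c,258,60,.028);m2=onz(c,257.5,125,.028)
print(a,b,m1,m2,'axis yaw',np.degrees(np.arctan2(*(m1-m2)[1::-1])))
for p,h in((a,.024),(b,.016)):print('mid shaft tool x',(p-o['tool_pos'])@x-(.079-h), 'tool y',(p-o['tool_pos'])@rot(o['tool_rot'])[:,1])
shift(m1)
E
```

```text
[ 0.58643976 -0.03983292  0.05      ] [ 0.59337286 -0.04311194  0.06      ] [ 0.56906502 -0.03346039  0.028     ] [ 0.52003288 -0.0147748   0.028     ] axis yaw -20.861267987941957
mid shaft tool x 0.07212258171133201 tool y -0.0009939508069715995
mid shaft tool x 0.07175144030872857 tool y -0.00034046555448595723
t 21.2 tcp [0.4671 0.0037 0.1467] rot [ 1.7997e+02  8.0000e-02 -2.0470e+01] shift [ 0.1086 -0.0009  0.1186] turn(half-turn mod) None F [-0.6 -0.3  0. ] w 0.0874
```

```bash
python3 -m crank '[{"x":0.02,"y":-0.001,"z":0,"turn":0},{"x":0.05,"y":-0.001,"z":0.01,"turn":0},{"x":0.07,"y":-0.001,"z":0.03,"turn":0},{"x":0.072,"y":-0.001,"z":0.06,"turn":0},{"x":0.072,"y":-0.001,"z":0.09,"turn":0},{"x":0.072,"y":-0.001,"z":0.11,"turn":0},{"x":0.072,"y":-0.001,"z":0.118,"turn":0},{"x":0.072,"y":-0.001,"z":0.118,"turn":0},{"x":0.072,"y":-0.001,"z":0.118,"turn":0}]' 0.087; python3 -m crank '[{"x":0,"y":0,"z":0,"turn":0},{"x":0,"y":0,"z":0,"turn":0},{"x":0,"y":0,"z":0,"turn":0},{"x":0,"y":0,"z":0,"turn":0},{"x":0,"y":0,"z":0,"turn":0},{"x":0,"y":0,"z":0,"turn":0},{"x":0,"y":0,"z":0,"turn":0}]' 0.025 30; python3 -c "
from h import *
shift((.518,-.301,.19),-21)"
```

```text
time_s: 22.32
tool_pos: [0.5366, -0.0205, 0.0305]
tool_rot: [-180.0, -0.1, -20.5]
force: [0.0, 0.1, 0.0]
grip_width: 0.0869
grasp_force: 0.0
time_s: 23.2
tool_pos: [0.5356, -0.0207, 0.0294]
tool_rot: [180.0, 0.0, -20.5]
force: [-0.2, 0.1, -0.2]
grip_width: 0.0291
grasp_force: 30.0
t 23.2 tcp [ 0.5356 -0.0207  0.0294] rot [ 1.7998e+02  1.0000e-02 -2.0480e+01] shift [ 0.0816  0.2688 -0.1605] turn(half-turn mod) 0.009090405158256987 F [-0.2  0.1 -0.2] w 0.0291
```

```bash
python3 -m crank '[{"x":0,"y":0,"z":-0.005,"turn":0},{"x":0,"y":0,"z":-0.02,"turn":0},{"x":0,"y":0,"z":-0.045,"turn":0},{"x":0,"y":0,"z":-0.075,"turn":0},{"x":0,"y":0,"z":-0.105,"turn":0},{"x":0,"y":0,"z":-0.135,"turn":0},{"x":0.01,"y":0.01,"z":-0.16,"turn":0},{"x":0.025,"y":0.03,"z":-0.17,"turn":0},{"x":0.045,"y":0.06,"z":-0.17,"turn":0.009},{"x":0.065,"y":0.095,"z":-0.17,"turn":0.009},{"x":0.078,"y":0.13,"z":-0.17,"turn":0.009},{"x":0.0816,"y":0.165,"z":-0.17,"turn":0.009}]' 0.025 30; python3 -m crank '[{"x":0,"y":0.033,"z":0,"turn":0},{"x":0,"y":0.063,"z":0,"turn":0},{"x":0,"y":0.088,"z":0,"turn":0},{"x":0,"y":0.1,"z":0,"turn":0},{"x":0,"y":0.104,"z":0,"turn":0},{"x":0,"y":0.104,"z":0,"turn":0},{"x":0,"y":0.104,"z":0,"turn":0},{"x":0,"y":0.104,"z":0,"turn":0}]'; python3 - <<'E'
from h import *
shift((.518,-.301,.082),-21)
c,im=shot('wrist','w4.png')
for y in range(0,230,8):print(y,''.join('#' if v<90 else '+' if v<130 else '-' if v<160 else '.' for v in im[y,60:460:4,0]))
x=np.array([-.934,.357]);n=np.array([-.357,-.934]);O=np.array((.518,-.301))
for k,l in((-.056,.05),(-.056,-.05)):print(k,l,np.round(proj(c,(*(O+k*x+l*n),.012)),0))
print([np.round(proj(c,(*(O-.04*x+l*n),.102)),0) for l in(.041,-.041)])
E
```

```text
time_s: 24.7
tool_pos: [0.5547, -0.2047, 0.2004]
tool_rot: [-180.0, -0.1, -21.0]
force: [0.3, -0.9, -1.8]
grip_width: 0.0291
grasp_force: 30.0
time_s: 25.7
tool_pos: [0.5176, -0.2998, 0.1995]
tool_rot: [-180.0, -0.0, -20.9]
force: [0.5, -0.2, -1.5]
grip_width: 0.0294
grasp_force: 30.0
t 25.7 tcp [ 0.5176 -0.2998  0.1995] rot [-179.99   -0.    -20.9 ] shift [0.0008 0.001  0.1175] turn(half-turn mod) 0.0017758081056118424 F [ 0.5 -0.2 -1.5] w 0.0294
0 ######+----.................................................................................+-+++#-.
8 ####+-----...................................................................................+-++#+.
16 ###---.--.....................................................................................++++#+
24 #..-...........................................................................................+++++
32 ...............................................................................................++++#
40 ................................................................................................+-++
48 .......................
[... 1773 characters left out ...]
....................++++++++-++++++++++#+-+++++-------------.......................
192 .....................................+++++++++++++++++++#+++++++-------------.......................
200 .........................................-++++++++++++++#-++++++---------...........................
208 ..........................................++++++++++++++#++++++----------...........................
216 ........................................++++++++++++++++#++++++---------............................
224 ....................................+.+####+++++++++++++#####++++-------............................
-0.056 0.05 [306. 120.]
-0.056 -0.05 [213. 119.]
[array([311., 147.]), array([209., 146.])]
```

```bash
python3 - <<'E'
from h import *
im=cv2.imread('pics/w4.png')[:,:,::-1].astype(float)
q=im[...,0]/im[...,1]
for y in range(96,180,3):print(y,''.join('#' if v>1.65 else '+' if v>1.5 else '.' for v in q[y,160:370:2]))
E
```

```text
96 ..........+++++++++++++++++++++++++++++++++++++++++++++++++++++++++++++++++++++++++++++++................
99 .........+++++++++++++++++++++++++++++++++++++++++++++++#+++++++++++++++++++++++++++++++++...............
102 .........+++++++++++++++++++++++++++++++++++++++++++++++++++++++++++++++++++++++++++++++++...............
105 .........+++++++++++++++++++++++++++++++++++++++++++++++++++++++++++++++++++++++++++++++++...............
108 .........+++++++++++++++++++++++++++++++++++++++++++++++++++++++++++++++++++++++++++++++++...............
111 .........++++++++++++++++++++++#+++++++++#++++++++++++#+++++++++++++++#+++++++++++++++++++...............
114 .........+++++++++++++++++++++++++++++++++++++++++++++++++++++++++++++++++++++++++++++++++...............
117 .........++++++++++++++++++++++++++++++++++++++++++++++++++++++++++++++++++++++++++++++++................
120 ..........+++++++++++++++++++++++++++++++++++++++++++++#+++##++++++++++++++#+++++++++++++................
123 ..........+++++++++++++++++++++++++++++++++++++++++++++++++++++++++++++++++++++++++++++++................
12
[... 1277 characters left out ...]
...+....................................
162 ........................+++++++++.+++++++++++++++++++++++++++++++..++++++++++............................
165 .......................++.+++++++.++++++++++++#+++++++++++#++++++..++++++++++............................
168 ........................++.++++++.+++++++++#++++++++++++++++++++...++++++++++............................
171 ........................++.+++.++.+++++++++#++++++++++++++++++++...+++++++.+.............................
174 ........................+++++++.+.++++++++++++++++++++++++++++++...++++.++++.............................
177 ........................+++.++.++.++++++++++++#+++++++++++++++++...+++++++.++............................
```

```bash
python3 -m crank '[{"x":0,"y":0.001,"z":0.015,"turn":0},{"x":0,"y":0.001,"z":0.035,"turn":0},{"x":0,"y":0.001,"z":0.055,"turn":0},{"x":0,"y":0.001,"z":0.075,"turn":0},{"x":0,"y":0.001,"z":0.09,"turn":0},{"x":0,"y":0.001,"z":0.1,"turn":0},{"x":0,"y":0.001,"z":0.105,"turn":0},{"x":0,"y":0.001,"z":0.109,"turn":0},{"x":0,"y":0.001,"z":0.111,"turn":0},{"x":0,"y":0.001,"z":0.112,"turn":0},{"x":0,"y":0.001,"z":0.112,"turn":0}]'
```

```text
time_s: 27.12
tool_pos: [0.5169, -0.3017, 0.0877]
tool_rot: [180.0, -0.0, -21.0]
force: [0.2, -0.2, -1.3]
grip_width: 0.0294
grasp_force: 30.0
```

```bash
python3 -m crank '[{"x":0,"y":0,"z":0.001,"turn":0},{"x":0,"y":0,"z":0.002,"turn":0},{"x":0,"y":0,"z":0.003,"turn":0},{"x":0,"y":0,"z":0.004,"turn":0},{"x":0,"y":0,"z":0.004,"turn":0}]';python3 -m crank '[{"x":0,"y":0,"z":0.001,"turn":0},{"x":0,"y":0,"z":0.001,"turn":0},{"x":0,"y":0,"z":0.001,"turn":0}]'
```

```text
time_s: 27.75
tool_pos: [0.517, -0.3023, 0.0841]
tool_rot: [179.9, -0.1, -21.0]
force: [-0.2, -1.3, 3.6]
grip_width: 0.0292
grasp_force: 30.0
time_s: 28.12
tool_pos: [0.5171, -0.3024, 0.0839]
tool_rot: [179.9, -0.1, -21.0]
force: [-2.1, -0.6, 9.5]
grip_width: 0.0291
grasp_force: 30.0
```

```bash
python3 -m crank '[{"x":0,"y":0,"z":0,"turn":0},{"x":0,"y":0,"z":-0.001,"turn":0},{"x":0,"y":0,"z":-0.001,"turn":0}]' 0.025 3;python3 -m crank '[{"x":0,"y":0,"z":0,"turn":0},{"x":0,"y":0,"z":0,"turn":0},{"x":0,"y":0,"z":0,"turn":0},{"x":0,"y":0,"z":-0.005,"turn":0},{"x":0,"y":0,"z":-0.02,"turn":0},{"x":0,"y":0,"z":-0.045,"turn":0},{"x":0,"y":0,"z":-0.075,"turn":0},{"x":0,"y":0,"z":-0.11,"turn":0},{"x":0,"y":0,"z":-0.15,"turn":0},{"x":0,"y":0,"z":-0.18,"turn":0},{"x":0,"y":0,"z":-0.18,"turn":0},{"x":0,"y":0,"z":-0.18,"turn":0}]' 0.055; python3 - <<'E'
from h import *
c,im=shot('wrist','w5.png');q=im[...,0].astype(float)/im[...,1]
for y in range(0,230,7):print(y,''.join('#' if v<95 else '+' if r>1.5 else '.' for v,r in zip(im[y,120:400:3,0],q[y,120:400:3])))
x=np.array([-.934,.357]);O=np.array((.5175,-.3015))
print([(k,np.round(proj(c,(*(O+k*x),.0825)),0)) for k in(-.079,-.055,-.034,0)])
E
```

```text
time_s: 28.5
tool_pos: [0.5171, -0.3023, 0.0835]
tool_rot: [180.0, -0.1, -21.0]
force: [0.3, -3.9, 1.9]
grip_width: 0.0296
grasp_force: 3.0
time_s: 30.0
tool_pos: [0.5165, -0.3015, 0.2633]
tool_rot: [180.0, 0.0, -21.0]
force: [0.4, 0.6, -0.1]
grip_width: 0.055
grasp_force: 0.0
0 ###...........................................................................................
7 ..............................................................................................
14 .............................................................................................#
21 ..............................................................................................
28 ..............................................................................................
35 ..............................................................................................
42 ..............................................................................................
49 ..............................................................................................
56 .....................................
[... 1847 characters left out ...]
.......................+++.......#++++++##......+.++.................................
196 ................................+.........#++++++##...........................................
203 ..........................................+++++++++...........................................
210 ...................................++.....+++++++++.....+...+.................................
217 ................................+++++.....+++++++++....#+++++.....#...........................
224 ........................######..+++++...+++++++++++##..#++++..######..........................
[(-0.079, array([258.,  97.])), (-0.055, array([258., 121.])), (-0.034, array([258., 140.])), (0, array([258., 171.]))]
```

```bash
python3 - <<'E'
from h import *
a=cv2.imread('pics/top0.png').astype(int);b,im=shot('top','top9.png');d=np.abs(a-im[:,:,::-1]).sum(2)>90
for n,(u,v) in dict(holder=(214,232),jar=(157,248),glue=(289,141),mug=(135,170)).items():print(n,d[v-14:v+14,u-14:u+14].mean())
c,im=shot('scene','s9.png');P=[proj(c,(*(np.array((.5175,-.3015))+k*np.array([-.934,.357])),.0825)) for k in(-.079,-.05,0,.05,.08)]
print(np.round(P),[im[int(v),int(u)] for u,v in P],env.get_obs()['time_s'])
E
```

```text
holder 0.0
jar 0.0
glue 0.0
mug 0.0
[[145. 285.]
 [142. 276.]
 [137. 261.]
 [133. 248.]
 [130. 240.]] [array([82, 52, 29], dtype=uint8), array([175, 107,  57], dtype=uint8), array([87, 52, 30], dtype=uint8), array([169, 105,  56], dtype=uint8), array([154,  95,  51], dtype=uint8)] 30.15
```

Everything is in place and the bystanders are unmoved, so I'm handing it in.

```bash
python3 -c "
from cell import env
print(env.sign_off())"
```

```text
the job is handed in; nothing more can be done
None
```

The candlestick lies in both V's with its foot at the open end and its cup towards the board. It was first laid on the bare table and released, two failed tips dragging its foot up to about 7 cm. The bystanders show no movement, and the job was handed in at about 30 s.

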